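# Lay the retaining bar on the cam lift and hold it at top lift

### The arm

A 7-joint arm with a two-finger parallel gripper is mounted at the origin on a cart in front of the work surface, level with it; the furniture and walls round the work are solid. World frame = base frame: x ahead of the robot, y to its left, z up, the work surface at z = 0. Lengths are in mm, angles in degrees, forces in N, time in s.
With the tool pointing down it reaches from about 425 to 1025 mm from the base axis. Payload 9.4 kg.
Tool frame: the origin (TCP) lies at the very end of the fingers, on their centre line; the grasp point (between the pads) lies 19 mm behind it; z points along the fingers, y is the line along which they close (so a half turn about z gives the same grasp; the last joint's range is limited). The gripper opens to 85 mm and grips with 20 to 120 N. Pads are 22 mm wide; open, the fingers measure 114 mm over their backs; the gripper's body (76 mm by 85 mm) begins 54 mm behind the grasp point. The pads swing forward as they close: fully open they stand 13 mm farther back than shut.
Start: joints at [-76.186, 34.337, -0.143, 91.639, 0.103, 54.024, -4.572], TCP at [226.55, 688.694, 231.275] pointing down, gripper open.
Joint ranges: [-147.43, 147.43], [-19.82, 112.94], [-74.19, 73.91], [6.32, 146.72], [-59.91, 239.91], [6.04, 106.73], [-150.56, 150.56]. Speed limits (degrees/s): [127.2, 127.2, 172.46, 172.46, 180, 180, 180].

### API

Orientations are given as a 3x3 rotation matrix whose columns are the frame's x, y, z axes.
In Python, from rig import manip, cams, job_done gives the robot as it stands. The module is installed in compiled form; this text tells all that it offers.
- The arm moves only by the shell command python3 -m pendant 'ROWS' [FORCE]. ROWS is text: rows parted by semicolons, each of 7 numbers parted by spaces: the shift along the tool's x, y, z in mm, then the turn, a rotation vector about the tool's x, y, z in rad, then the gripper command: -1 is shut, 1 is fully open, values between are in proportion. In form: x y z rx ry rz claw; .... A call has 1 to 20 rows; each row is the pose to reach, as a shift and turn from the pose commanded when the call began, along the tool's axes at that moment; what a row does not reach only later rows make up. A row lasts 1/12 s, in which the tool goes at most 41.7 mm and 7.16 degrees, less where a joint would pass 70% of its speed; a pose out of reach is approached as far as the arm can. A call with a gripper value outside its range is refused whole. The fingers move at their own pace and stop on an object; FORCE is the grip in N (left out, the last holds). Time passes only in rows, so rows that repeat a pose let the fingers close. It gives the time, the measured TCP pose, the force, the opening and the grip force at its end, in the units of the state.
- manip.observe(): the state, without advancing time (a new reading comes with each control period).
- cams.camera(name): name is "scene" or "top" or "wrist"; returns the picture (420x560x3 uint8, red, green, blue); there is no depth.
- cams.camera_params(name): a dict with "mtx" (3x3 intrinsics, pixels), "rvec" (rotation vector, rad) and "tvec" (3), from world to camera coordinates, as OpenCV has them; the wrist camera has in their place "hand_eye" (4x4, takes a point from camera to tool coordinates, whose origin is the TCP and whose axes are the flange's). Camera axes: x right, y down, z forward; pixel columns grow to the right and rows downward; lengths in mm; the calibration is good to about 2 mm. A picture is of the moment at which its call begins: read the wrist's pose just before it. camera_params takes no time and is no camera call.
- job_done(): hands the job in; it is judged then, once.
Trained networks look in the newest picture that a camera, given by its name, has taken for a name from the list of things; names that differ only in an ending like _2 or _b are one class to them, and where a whole thing is asked for, a point or a joint stands for the part that bears it (a point fixed in the world has none). Each returns a list of dicts, best first, with "conf" (0 to 1); they miss things now and then, are a little off and sometimes report something else, mostly with a low value. They report only what shows in the picture. A call takes as long as a camera call.
- cams.masks_of(camera, target): "pixels" (420x560 bool, what is visible of it) and "location" ([column, row] as shares, 0 to 1, of the picture: columns of its width, rows of its height, amid what is visible of it).
- cams.landmark_of(camera, target): "location" ([column, row] as shares, 0 to 1, of the picture: columns of its width, rows of its height: a listed point, or the origin of a listed thing).
The state is a dict: "t": time; "q": joint angles; "qvel": joint speeds; "joint_efforts": joint torques, N m; "eef_pos": TCP position; "tcp_rot": TCP orientation; "contact_force": force on the tool from outside, world axes, zero at the start; "moment": the same for the moment, N m; "opening": finger opening in mm; "grip_force": force on a finger pad.
Only numpy, scipy, OpenCV 4.12 (cv2) and the standard library are available. Lean on these libraries where they do the work, as an engineer would, in place of code of your own. Each camera call takes 0.05 s, during which the arm holds its last target. There are 200 camera calls.

### The job

Lay the loose plain steel bar across the two notched supports of the cam lift fixture, down in both notches and roughly centred, and let go of it. Then take hold of the fixture's crank handle and swing it up until the cam has lifted the cradle to its highest point (crank arm straight up; beyond that the cradle sinks again), and finish while still holding the handle there, because it springs back when released. Do not knock over the bottle.

Things in the scene. Friction and masses are not known exactly. Their poses are not given: they have to be found in the camera images.
- bar: Loose straight steel bar, 20 x 190 x 16 mm (x, y, z), about 0.42 kg, with a small dark spot near each end of its upper face; lies flat on the bench. Origin at the centre of its underside, long axis = its y, z up. Either way round is right.
- cradle_seat (a point): On the cradle, midway between the two support notches at the height of the notch floors, where the bar's underside comes to lie; rises with the cradle. y runs along the line of the notches (so along the seated bar), x across it, z up. 87 mm above the bench at rest; full lift 10 mm. The aluminium beam between the supports (36 mm wide) lies 9 mm lower, leaving finger room beside the bar's middle.
- cam_lever (a joint): Crank angle, rad. 0 = rest: the arm leans 1.2 rad from upright toward the fixture's -x side (the robot's side); grows as the handle swings up toward +x. At 1.2 the arm is upright and the cradle highest; past that the cradle sinks again; end stop at 1.9, well beyond the top. A spring drives the crank back to 0; holding it takes some 5 to 8 N at the handle.
- cam_hinge (a point): On the axis of the crank's horizontal shaft, in the middle of the fixture, 36 mm above the bench. The shaft runs along this point's y, parallel to cradle_seat's y at any crank angle (its x and z turn with the crank).
- grip_rod: The crank's black handle: round rod 16 mm thick, 72 mm long along its y, parallel to the shaft, beside the fixture (its -y side), 85 mm from the shaft's axis. Origin mid-rod, 155 mm along -y from cam_hinge; the crank arm is 39 mm nearer the fixture. Can be pinched from above at any angle; it spins freely on its own axis. 67 mm above the bench at rest, 121 mm when upright.
- bottle: Small white dropper bottle with a blue cap, 32 mm wide and 96 mm tall, standing on the bench between bar and fixture; origin at the centre of its foot, z up its axis.
- lift_fixture: The cam lift fixture, fixed to the bench: dark steel base plate 130 x 200 x 12 mm, origin under its centre, axes as cradle_seat's. On its cradle stand two steel fork supports, at y = -65 and +65 mm, each 14 mm thick along y; each notch is 25 mm wide (x) and 12 mm deep with flared lips above, which end 20 mm above the notch floor and are 50 mm wide overall.

How it is judged:
By the outcome, as a careful person would: the job done as asked, in the order asked, and still so for the second after the job is handed in, while the arm keeps its last pose, push and grip.
It also fails if it takes over 48 s, if anything falls off the work surface, if the arm or the gripper's body presses on something with over 40 N, if the wrist force passes 120 N, or if a joint passes its speed limit or range.

## Working session

There is one attempt and no reset: what is moved stays moved. The work goes in short steps, Python scripts to look and compute and a shell command to move; the robot and the scene stay as the last step left them, time stands still between calls to the robot, and variables do not carry over. Pictures are saved under pics/ and viewed, at most 10 in all, crops included, and the job is handed in when it is done.

```bash
mkdir -p pics; cat > h.py <<'E'
import numpy as np, cv2
from rig import manip, cams, job_done
def ray(cam,loc,st=None):
    p=cams.camera_params(cam); K=np.array(p["mtx"],float)
    u=np.array([loc[0]*560,loc[1]*420,1.]); d=np.linalg.solve(K,u)
    if cam=="wrist":
        st=st or manip.observe(); H=np.array(p["hand_eye"]); R=np.array(st["tcp_rot"])
        return R@H[:3,3]+np.array(st["eef_pos"]), R@H[:3,:3]@d
    R=cv2.Rodrigues(np.array(p["rvec"],float))[0]; t=np.array(p["tvec"],float).ravel()
    return -R.T@t, R.T@d
def at_z(o,d,z): return o+d*(z-o[2])/d[2]
def tri(rs):
    A=np.zeros((3,3));b=np.zeros(3)
    for o,d in rs:
        d=d/np.linalg.norm(d);P=np.eye(3)-np.outer(d,d);A+=P;b+=P@o
    x=np.linalg.solve(A,b); return x,[round(float(np.linalg.norm(np.cross(x-o,d/np.linalg.norm(d)))),1) for o,d in rs]
def maskbar(cam,name,z):
    m=cams.masks_of(cam,name)
    if not m: return None
    ys,xs=np.nonzero(m[0]["pixels"]); o=[]
    r=cv2.minAreaRect(np.c_[xs,ys].astype(np.float32)); 
    pts=[at_z(*ray(cam,[(x+.5)/560,(y+.5)/420]),z)[:2] for x,y in cv2.boxPoints(r)]
    return m[0]["conf"],r,np.round(pts,1)
def save(cam,f): cv2.imwrite(f"pics/{f}.png",cams.camera(cam)[:,:,::-1])
E
python3 - <<'E'
from h import *
s=manip.observe(); print({k:np.round(v,2).tolist() for k,v in s.items()})
for c in("scene","top","wrist"): save(c,c+"0")
R={}
Z={"bar":0,"bottle":0,"lift_fixture":0,"cradle_seat":87,"grip_rod":67,"cam_hinge":36}
for n in Z:
    for c in("scene","top","wrist"):
        l=cams.landmark_of(c,n)
        for x in l[:2]:
            o,d=ray(c,x["location"]); print(n,c,round(x["conf"],2),np.round(x["location"],3),np.round(at_z(o,d,Z[n]),1))
        if l: R.setdefault(n,[]).append(ray(c,l[0]["location"]))
    if len(R.get(n,[]))>1: print("  TRI",n,np.round(tri(R[n])[0],1),tri(R[n])[1])
print(maskbar("top","bar",16))
a=cv2.imread("pics/scene0.png");b=cv2.imread("pics/top0.png")
cv2.imwrite("pics/both0.png",cv2.resize(np.vstack([a,b]),(440,660))[:600] if 0 else cv2.resize(np.hstack([a,b]),(800,300)))
E
```

```text
{'t': 0.0, 'q': [-76.19, 34.38, -0.15, 91.68, 0.1, 54.02, -4.57], 'qvel': [0.06, 0.0, -0.13, 0.1, -0.0, -0.03, 0.02], 'joint_efforts': [0.0, -77.64, 1.56, -25.8, 0.01, 0.01, -0.0], 'eef_pos': [226.41, 688.25, 230.43], 'tcp_rot': [[-0.95, 0.31, -0.0], [0.31, 0.95, -0.0], [-0.0, -0.0, -1.0]], 'contact_force': [-0.35, -0.12, 0.1], 'moment': [-0.02, 0.02, 0.01], 'grip_force': 0.0, 'opening': 85.12}
bar scene 0.67 [0.444 0.458] [450.8 216.6   0. ]
bar top 0.88 [0.286 0.54 ] [440.1 224.3   0. ]
  TRI bar [446.6 223.2  -2.7] [6.3, 6.3]
bottle scene 0.58 [0.501 0.505] [475.5  56.9   0. ]
bottle top 0.8 [0.418 0.49 ] [472.4  56.6   0. ]
  TRI bottle [4.736e+02 5.610e+01 4.000e-01] [1.3, 1.3]
lift_fixture scene 0.78 [0.584 0.602] [ 475.9 -170.4    0. ]
lift_fixture top 0.97 [0.591 0.456] [ 483.6 -166.3    0. ]
  TRI lift_fixture [ 481.9 -165.7   -3.3] [2.6, 2.6]
cradle_seat scene 0.82 [0.588 0.513] [ 481.  -165.5   87. ]
cradle_seat scene 0.74 [0.586 0.575] [ 420.8 -259.1   87. ]
cradle_seat top 0.9 [0.603 0.438] [ 477.3 -169.4   87. ]
  TRI cradle_seat [ 477.5 -169.4   89.2] [0.9, 0.9]
grip_rod scene 0.86 [0.613 0.646] [ 407.7 -332.    67. ]
grip_rod top 0.78 [0.743 0.505] [ 405.5 -329.1   67. ]
  TRI grip_rod [ 407.1 -330.3   65.7] [1.5, 1.5]
cam_hinge scene 0.71 [0.585 0.57 ] [ 472.8 -174.6   36. ]
cam_hinge top 0.97 [0.6   0.451] [ 478.4 -172.3   36. ]
  TRI cam_hinge [ 476.9 -171.7   34.2] [2.1, 2.1]
(0.67, ((162.56484985351562, 220.4488067626953), (86.05358123779297, 11.27518081665039), 6.709837436676025), array([[457.7, 308.8],
       [482.7, 305.3],
       [441.5, 118. ],
       [416.8, 122.4]]))
```

View pics/both0.png

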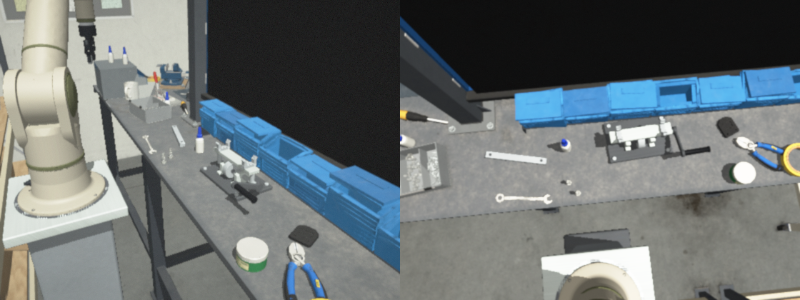

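```bash
python3 - <<'E'
from h import *
for c in("scene","top"): cams.camera(c)
# fixture orientation from masks
for n,z in(("lift_fixture",12),("cradle_seat",87),("grip_rod",75),("bar",16),("bottle",96)):
    print(n,maskbar("top",n,z))
for x in cams.masks_of("top","bar"): print(x["conf"],x["location"],x["pixels"].sum())
E
```

```text
lift_fixture (0.96, ((359.59417724609375, 192.64170837402344), (58.52294921875, 145.78338623046875), 85.28524017333984), array([[ 541.5,  -67. ],
       [ 537.5, -401.7],
       [ 401.7, -389.1],
       [ 406.5,  -63.9]]))
cradle_seat (0.82, ((336.41497802734375, 183.98117065429688), (26.239912033081055, 86.98644256591797), 80.6900634765625), array([[ 498.3,  -75.6],
       [ 511.3, -258.7],
       [ 454.7, -259.3],
       [ 442.3,  -78.6]]))
grip_rod (0.51, ((416.69134521484375, 210.5839080810547), (8.805123329162598, 36.031490325927734), 79.99201965332031), array([[ 412.5, -291.1],
       [ 418.5, -367.2],
       [ 399.9, -367.2],
       [ 394. , -291.4]]))
bar (0.72, ((162.4805145263672, 220.16990661621094), (87.3448257446289, 10.879423141479492), 6.546289920806885), array([[458.8, 310.3],
       [483. , 307. ],
       [441.7, 116.8],
       [417.8, 121. ]]))
bottle (0.6, ((232.5, 203.0), (18.0, 15.0), 90.0), array([[475.3,  63.9],
       [472.3,  33.3],
       [434.7,  36.3],
       [437.7,  66.6]]))
0.72 [0.2877, 0.53] 910
0.54 [0.7025, 0.4812] 731
```

The picture shows, scene half: bar (178,136), bottle (199,142), fixture (240,170) with its black handle toward the viewer. In the top half: bar (515,157), bottle (565,144), fixture (640,135), handle (697,150). The networks' detections agree with these. Next I move above the bar.

```bash
cat >> h.py <<'E'
from scipy.spatial.transform import Rotation as Ro
def go(p,yaw=None,R=None):
    """tool pointing down, tool y at world angle yaw deg -> shift & rotvec in tool axes"""
    s=manip.observe(); R0=np.array(s["tcp_rot"])
    if R is None:
        a=np.radians(yaw); y=np.array([np.cos(a),np.sin(a),0]); z=np.array([0,0,-1.]); R=np.c_[np.cross(y,z),y,z]
    print("shift",np.round(R0.T@(np.array(p)-np.array(s["eef_pos"])),1),"rot",np.round(Ro.from_matrix(R0.T@R).as_rotvec(),4))
E
python3 - <<'E'
from h import *
go([450,214,210],-12.3)
E
```

```text
shift [-360.6 -381.1   21.3] rot [1.0000e-04 0.0000e+00 1.4676e+00]
```

```bash
python3 -m pendant '-360 -381 21 0 0 1.468 1;-360 -381 21 0 0 1.468 1;-360 -381 21 0 0 1.468 1;-360 -381 21 0 0 1.468 1;-360 -381 21 0 0 1.468 1;-360 -381 21 0 0 1.468 1;-360 -381 21 0 0 1.468 1;-360 -381 21 0 0 1.468 1;-360 -381 21 0 0 1.468 1;-360 -381 21 0 0 1.468 1;-360 -381 21 0 0 1.468 1;-360 -381 21 0 0 1.468 1;-360 -381 21 0 0 1.468 1;-360 -381 21 0 0 1.468 1;-360 -381 21 0 0 1.468 1;-360 -381 21 0 0 1.468 1;-360 -381 21 0 0 1.468 1;-360 -381 21 0 0 1.468 1' 60
python3 - <<'E'
from h import *
s=manip.observe(); print(s["t"],s["q"],s["eef_pos"]); save("wrist","w1")
print(cams.landmark_of("wrist","bar")); l=cams.landmark_of("wrist","bar")
if l: print(at_z(*ray("wrist",l[0]["location"]),0))
print(maskbar("wrist","bar",16))
E
```

```text
t: 3.0
eef_pos: [449.0, 215.7, 210.2]
tcp_rot: [[0.211, 0.978, -0.0], [0.978, -0.211, 0.0], [0.0, -0.0, -1.0]]
contact_force: [-0.2, 1.3, -0.0]
opening: 85.2
grip_force: 0.0
3.0 [-49.59115438  21.83127509  23.54628621 123.24163947 -14.1796358
  37.44451651 -28.39576869] [448.96250936 215.6811599  210.23829346]
[{'location': [0.5116, 0.421], 'conf': 0.56}]
[453.67333898 212.96523779   0.        ]
(0.95, ((284.4269714355469, 168.98721313476562), (23.600847244262695, 200.1397247314453), 0.46580907702445984), array([[420.6, 126. ],
       [463.2, 309.7],
       [482.6, 305.3],
       [443.9, 120.8]]))
```

View pics/w1.png

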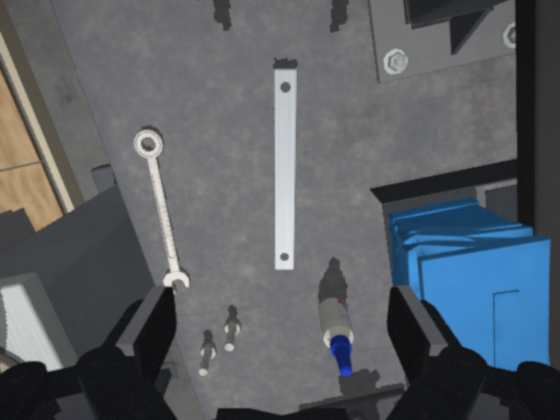

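The bar runs down the middle of the image, from (286,69) to (284,269), with the bottle at (336,335), the wrench to the left and the blue bin to the right. The bar centre is about (452.6, 215) at yaw -12.4. I'll descend and grip.

```bash
python3 -m pendant '0 3.5 60 0 0 0 0.2;0 3.5 100 0 0 0 0.2;0 3.5 140 0 0 0 0.2;0 3.5 170 0 0 0 0.2;0 3.5 190 0 0 0 0.2;0 3.5 200 0 0 0 0.2;0 3.5 206 0 0 0 0.2;0 3.5 206 0 0 0 0.2;0 3.5 206 0 0 0 -1;0 3.5 206 0 0 0 -1;0 3.5 206 0 0 0 -1;0 3.5 206 0 0 0 -1;0 3.5 206 0 0 0 -1;0 3.5 206 0 0 0 -1;0 3.5 206 0 0 0 -1;0 3.5 206 0 0 0 -1' 60
```

```text
t: 4.53
eef_pos: [453.2, 214.1, 6.0]
tcp_rot: [[0.213, 0.977, 0.002], [0.977, -0.213, 0.001], [0.002, 0.001, -1.0]]
contact_force: [-0.9, 0.6, 7.9]
opening: 17.9
grip_force: 58.8
```

```bash
python3 -m pendant '0 0 -20 0 0 0 -1;0 0 -55 0 0 0 -1;0 0 -95 0 0 0 -1;0 0 -135 0 0 0 -1;0 0 -175 0 0 0 -1;0 0 -204 0 0 0 -1;0 0 -204 0 0 0 -1;0 0 -204 0 0 0 -1'
python3 - <<'E'
from h import *
s=manip.observe(); save("wrist","w2")
zb=s["eef_pos"][2]-6
print(maskbar("wrist","bar",zb+16))
l=cams.landmark_of("wrist","bar"); print(l and at_z(*ray("wrist",l[0]["location"]),zb))
go([477.5,-169.5,210],4)
E
```

```text
t: 5.2
eef_pos: [453.0, 214.3, 210.3]
tcp_rot: [[0.212, 0.977, 0.003], [0.977, -0.212, 0.003], [0.004, 0.002, -1.0]]
contact_force: [-0.6, -0.5, -5.3]
opening: 18.1
grip_force: 60.7
(0.68, ((282.0, 228.0), (372.0, 60.0), 90.0), array([[463.2, 310. ],
       [481.8, 306. ],
       [453.4, 154.4],
       [426.8, 160.1]]))
[452.08564008 216.42108605 204.28583271]
shift [-368.6  106.7   -2.5] rot [-0.0018  0.001  -0.2844]
```

View pics/w2.png

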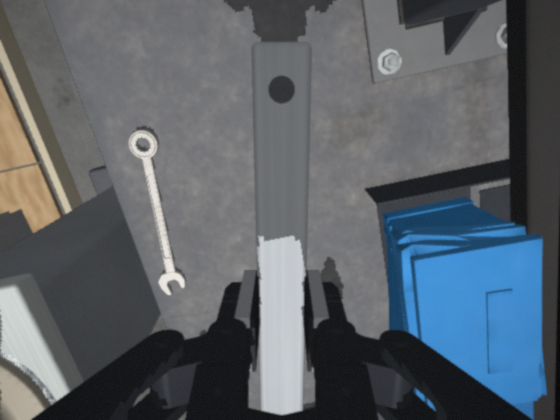

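The bar is held straight, its end at (282,42) and visible edges at columns 252–310. It is centred to about 1 mm. Next I move above the fixture, stopping short so the wrist camera can see the cradle.

```bash
python3 -m pendant '-40 12 -20 0 0 -0.03 -1;-80 24 -40 0 0 -0.06 -1;-120 36 -50 0 0 -0.09 -1;-160 48 -50 0 0 -0.12 -1;-200 60 -50 0 0 -0.15 -1;-240 72 -50 0 0 -0.18 -1;-280 84 -50 0 0 -0.22 -1;-320 96 -50 0 0 -0.25 -1;-350 103 -50 0 0 -0.284 -1;-368 107 -50 0 0 -0.284 -1;-368 107 -50 0 0 -0.284 -1;-368 107 -50 0 0 -0.284 -1;-368 107 -50 0 0 -0.284 -1'
python3 - <<'E'
from h import *
s=manip.observe(); print(s["eef_pos"]); save("wrist","w3")
for n,z in(("cradle_seat",87),("lift_fixture",0),("cam_hinge",36)):
    for x in cams.landmark_of("wrist",n)[:1]: print(n,x["conf"],np.round(at_z(*ray("wrist",x["location"]),z),1))
print(maskbar("wrist","cradle_seat",107))
E
```

```text
t: 6.43
eef_pos: [478.2, -168.1, 256.9]
tcp_rot: [[-0.069, 0.998, -0.003], [0.998, 0.069, 0.001], [0.001, -0.003, -1.0]]
contact_force: [0.1, 1.4, -4.4]
opening: 18.1
grip_force: 60.7
[ 478.24693504 -168.11171561  256.92200462]
(0.61, ((284.6687927246094, 185.73974609375), (6.269676685333252, 174.8937530517578), 19.72227668762207), array([[ 458.8, -237.5],
       [ 496.7,  -95.7],
       [ 501.3,  -96.9],
       [ 464. , -239.2]]))
```

View pics/w3.png

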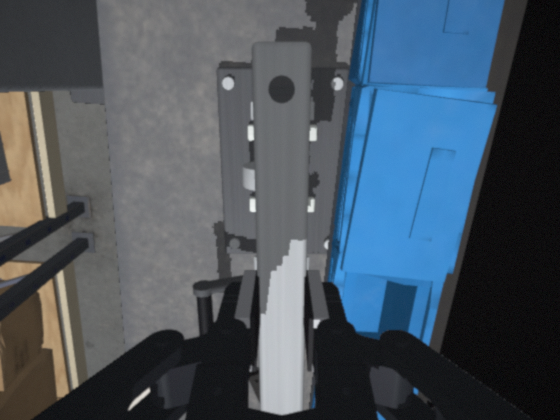

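The bar sits over the fixture. Lip tips show at about (247,132)/(317,133) and (250,205)/(314,205), and base screws at (228,83)/(338,83). I'll compute the offset between the bar's line and the notches.

```bash
python3 - <<'E'
from h import *
im=cv2.imread("pics/w3.png"); g=cv2.cvtColor(im,cv2.COLOR_BGR2GRAY)
c=im[50:260,205:360]; cv2.imwrite("pics/w3c.png",cv2.resize(c,None,fx=2.85,fy=2.85,interpolation=cv2.INTER_CUBIC))
def P(u,v,z): return np.round(at_z(*ray("wrist",[u/560,v/420]),z)[:2],1)
for uv in((247,132),(317,133),(249.5,205),(314.5,205)): print(uv,P(*uv,107))
for uv in((228,83),(338,83),(235,243),(329,244)): print(uv,P(*uv,14))
zb=manip.observe()["eef_pos"][2]-6+16
for uv in((253.5,45),(310.5,45),(257,230),(307.5,230)): print("bar",P(*uv,zb))
E
```

```text
(247, 132) [ 448.8 -120.9]
(317, 133) [ 503.  -117.7]
(249.5, 205) [ 453.4 -180.2]
(314.5, 205) [ 507.  -176.3]
(228, 83) [420.6 -86.8]
(338, 83) [528.  -79.1]
(235, 243) [ 432.9 -256.9]
(329, 244) [ 538.8 -250.5]
bar [463.  -72.4]
bar [481.5 -71.1]
bar [ 467.5 -137. ]
bar [ 486.7 -135.6]
```

View pics/w3c.png

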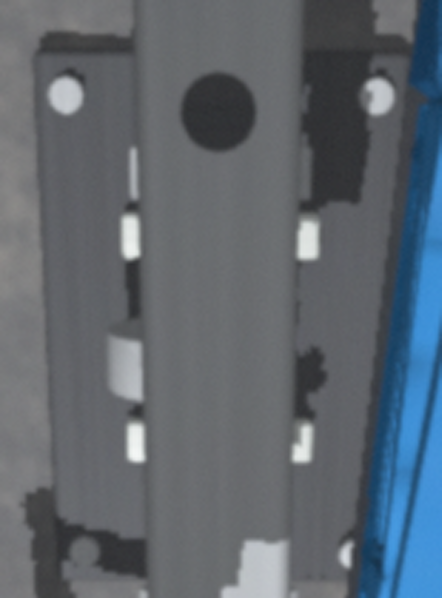

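```bash
python3 - <<'E'
from h import *
def P(u,v,z): return at_z(*ray("wrist",[u/560,v/420]),z)[:2]
a=P(250.6,111,107);b=P(314.5,111,107); m=(a+b)/2; print(a,b,m, m+65*np.array([np.sin(np.radians(3.9)),-np.cos(np.radians(3.9))]))
go([478.5,-169,200],3.9)
E
```

```text
[ 450.90301589 -104.97261551] [ 499.40266851 -101.46266794] [ 475.1528422  -103.21764173] [ 479.57383609 -168.06711985]
shift [-1.3 -0.6 58.1] rot [-0.0003 -0.0003  0.0028]
```

```bash
python3 -m pendant '0 0.7 30 0 0 0.003 -1;0 0.7 60 0 0 0.003 -1;0 0.7 90 0 0 0.003 -1;0 0.7 110 0 0 0.003 -1;0 0.7 125 0 0 0.003 -1;0 0.7 132 0 0 0.003 -1;0 0.7 132 0 0 0.003 -1;0 0.7 132 0 0 0.003 -1'
python3 - <<'E'
from h import *
s=manip.observe(); save("wrist","w4");save("scene","s4")
c=cv2.imread("pics/s4.png")[190:310,270:400]
a=cv2.imread("pics/w4.png")
cv2.imwrite("pics/c4.png",np.hstack([cv2.resize(a[:260,160:420],(400,400)),cv2.resize(c,(400,400),interpolation=cv2.INTER_CUBIC)]))
E
```

```text
t: 7.35
eef_pos: [479.9, -168.7, 126.6]
tcp_rot: [[-0.066, 0.998, 0.0], [0.998, 0.066, -0.0], [-0.0, 0.0, -1.0]]
contact_force: [-0.1, -0.2, -4.3]
opening: 18.0
grip_force: 60.6
```

View pics/c4.png

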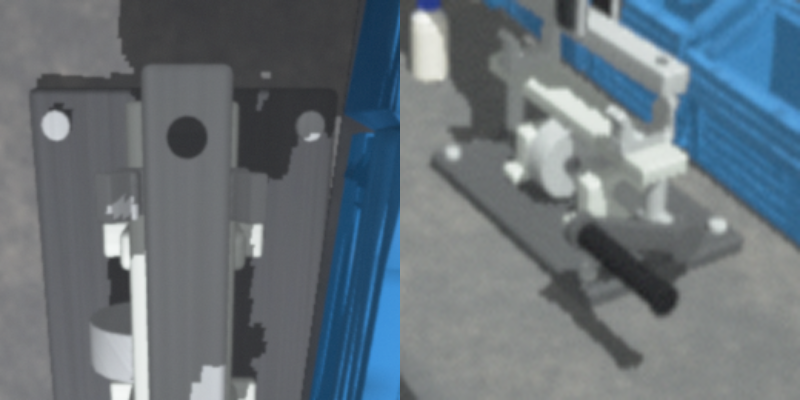

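The wrist half shows the bar over the fork, lip edges at about crop columns 128 and 240, and the bar at 143–232. The scene half shows the bar just above the forks. The bar looks slightly too far toward +x, so I'll quantify it.

```bash
python3 - <<'E'
from h import *
s=manip.observe(); print(s["eef_pos"])
def P(u,v,z): return at_z(*ray("wrist",[u/560,v/420]),z)[:2]
a=P(243.2,87.8,107);b=P(316,87.8,107); print(a,b,(a+b)/2)
zb=s["eef_pos"][2]+10
for v,l,r in((60,253.3,309.5),(160,253.7,310)):
    a=P(l,v,zb);b=P(r,v,zb);print("bar",a,b,(a+b)/2)
g=cv2.cvtColor(cv2.imread("pics/w4.png"),cv2.COLOR_BGR2GRAY)
for v in(70,85,95): print(v,g[v,236:260].tolist(),g[v,304:328].tolist())
E
```

```text
[ 480.34128912 -168.83324513  127.30394312]
[459.001886   -87.44052379] [489.04412325 -85.40251048] [474.02300462 -86.42151713]
bar [464.8839718  -78.01714841] [483.32954295 -76.76425157] [474.10675738 -77.39069999]
bar [ 466.46188992 -111.18186751] [ 486.57462881 -109.82232787] [ 476.51825937 -110.50209769]
70 [98, 96, 97, 98, 98, 101, 109, 117, 121, 123, 124, 126, 130, 129, 128, 118, 99, 95, 101, 106, 110, 114, 112, 113] [112, 112, 107, 105, 101, 98, 98, 108, 117, 112, 99, 78, 57, 52, 54, 50, 50, 55, 52, 52, 55, 56, 68, 87]
85 [98, 98, 97, 99, 98, 101, 106, 113, 121, 123, 124, 127, 130, 131, 129, 121, 105, 96, 99, 104, 109, 114, 113, 113] [114, 112, 107, 106, 102, 100, 104, 118, 118, 111, 94, 69, 55, 54, 53, 52, 51, 52, 52, 51, 52, 52, 53, 54]
95 [99, 99, 98, 98, 99, 101, 102, 111, 119, 123, 126, 128, 129, 131, 130, 124, 111, 97, 99, 105, 109, 113, 114, 113] [113, 114, 108, 104, 102, 99, 108, 119, 118, 107, 88, 62, 55, 55, 51, 53, 53, 51, 52, 53, 52, 50, 55, 53]
```

```bash
python3 - <<'E'
from h import *
s=manip.observe()
def P(u,v,z): return at_z(*ray("wrist",[u/560,v/420]),z)[:2]
for z in(69,78,90):
  a=P(242.3,88,z);b=P(314.5,88,z); print("beam",z,a,b,(a+b)/2,np.linalg.norm(a-b))
for z in(87,100,107):
  a=P(222.5,118,z);b=P(334,118,z); print("fork",z,(a+b)/2,np.linalg.norm(a-b))
  a=P(227.5,155,z);b=P(331,155,z); print("white",z,(a+b)/2,np.linalg.norm(a-b))
g=cv2.imread("pics/w4.png")[80:190,205:350]
cv2.imwrite("pics/c4b.png",cv2.resize(g,None,fx=5.4,fy=5.4,interpolation=cv2.INTER_CUBIC))
E
```

```text
beam 69 [454.95289685 -88.22578134] [491.71319093 -85.7320499 ] [473.33304389 -86.97891562] 36.84478142037795
beam 78 [455.82455078 -88.06435194] [490.93620122 -85.68246059] [473.380376   -86.87340626] 35.192348646177415
beam 90 [456.98675602 -87.84911275] [489.90021494 -85.61634151] [473.44348548 -86.73272713] 32.98910494724336
fork 87 [ 474.24315801 -100.3043616 ] 53.1210651771245
white 87 [ 475.88546869 -117.94493933] 50.916074573367844
fork 100 [474.25349563 -99.18864508] 49.34073747364579
white 100 [ 475.77893228 -115.57384202] 47.292663660572835
fork 107 [474.25906204 -98.58787464] 47.30517640254188
white 107 [ 475.72156652 -114.29709731] 45.341596245990914
```

View pics/c4b.png

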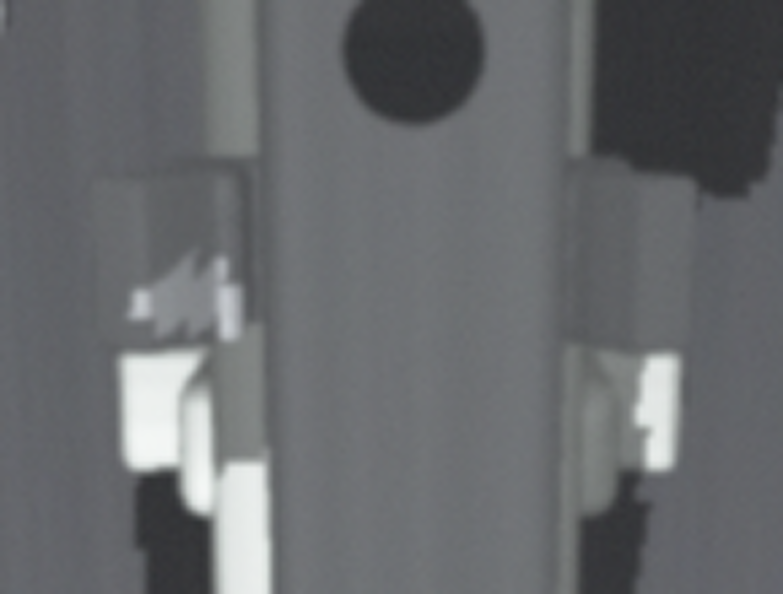

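The fork spans crop columns 90–697 (middle 393), while the bar's middle is at 415. The bar is about 1.3 mm too far toward +x, so I'll correct that and lower it.

```bash
python3 -m pendant '0 -1.3 0 0 0 0 -1;0 -1.3 4 0 0 0 -1;0 -1.3 8 0 0 0 -1;0 -1.3 12 0 0 0 -1;0 -1.3 16 0 0 0 -1;0 -1.3 20 0 0 0 -1;0 -1.3 23 0 0 0 -1;0 -1.3 26 0 0 0 -1;0 -1.3 28 0 0 0 -1;0 -1.3 29 0 0 0 -1;0 -1.3 29 0 0 0 -1'
```

```text
t: 8.37
eef_pos: [478.3, -168.9, 97.1]
tcp_rot: [[-0.066, 0.998, -0.0], [0.998, 0.066, 0.0], [0.0, -0.0, -1.0]]
contact_force: [-0.1, -0.2, -4.1]
opening: 18.0
grip_force: 60.7
```

```bash
python3 -m pendant '0 0 1 0 0 0 -1;0 0 2 0 0 0 -1;0 0 3 0 0 0 -1;0 0 3.5 0 0 0 -1;0 0 4 0 0 0 -1;0 0 4 0 0 0 -1'
```

```text
t: 8.87
eef_pos: [478.3, -168.9, 93.3]
tcp_rot: [[-0.066, 0.998, 0.0], [0.998, 0.066, -0.0], [-0.0, 0.0, -1.0]]
contact_force: [-0.0, 0.3, -4.4]
opening: 18.1
grip_force: 60.7
```

```bash
python3 -m pendant '0 0 1 0 0 0 -1;0 0 2 0 0 0 -1;0 0 2 0 0 0 -1;0 0 2 0 0 0 -1'
```

```text
t: 9.2
eef_pos: [478.4, -168.9, 92.5]
tcp_rot: [[-0.066, 0.998, 0.001], [0.998, 0.066, 0.001], [0.0, 0.001, -1.0]]
contact_force: [-3.5, 1.6, 15.8]
opening: 17.9
grip_force: 63.2
```

The bar made contact at the expected height with its underside near 87, so it is seated. I'll release it, rise and check.

```bash
python3 -m pendant '0 0 1.5 0 0 0 -0.3;0 0 0 0 0 0 -0.3;0 0 0 0 0 0 -0.3;0 0 0 0 0 0 -0.3;0 0 -5 0 0 0 -0.3;0 0 -20 0 0 0 -0.3;0 0 -50 0 0 0 -0.3;0 0 -90 0 0 0 -0.3;0 0 -130 0 0 0 0.4;0 0 -150 0 0 0 0.4;0 0 -150 0 0 0 0.4'
python3 - <<'E'
from h import *
save("wrist","w5"); print(maskbar("wrist","bar",103))
l=cams.landmark_of("wrist","bar"); print(l and at_z(*ray("wrist",l[0]["location"]),87))
save("scene","s5"); save("top","t5")
for n in("bar","grip_rod"):
  rs=[]
  for c in("scene","top"):
    l=cams.landmark_of(c,n)
    if l: rs.append(ray(c,l[0]["location"])); print(n,c,l[0]["conf"])
  if len(rs)>1: print(tri(rs))
c=cv2.imread("pics/s5.png")[190:310,270:400]
a=cv2.imread("pics/w5.png")
cv2.imwrite("pics/c5.png",np.hstack([cv2.resize(a,(400,400)),cv2.resize(c,(400,400),interpolation=cv2.INTER_CUBIC)]))
th=np.radians(3.9);R=np.array([[np.cos(th),-np.sin(th)],[np.sin(th),np.cos(th)]])
r=R@[-79.2,-158]+[478.5,-169]; print(r); go([r[0],r[1],140],3.9)
E
```

```text
t: 10.12
eef_pos: [480.1, -169.8, 245.9]
tcp_rot: [[-0.066, 0.998, 0.007], [0.998, 0.066, -0.001], [-0.002, 0.007, -1.0]]
contact_force: [0.8, 0.5, 0.4]
opening: 59.9
grip_force: 0.0
(0.86, ((277.5, 179.0), (230.0, 27.0), 90.0), array([[ 460.5,  -72.7],
       [ 479.4,  -71.4],
       [ 493.6, -255.9],
       [ 470.3, -257.4]]))
[ 476.2493913  -164.76598666   87.        ]
bar scene 0.68
grip_rod scene 0.8
[ 410.22982104 -332.02092708]
shift [-158.3  -78.1  100.6] rot [-0.0017 -0.0001 -0.0023]
```

View pics/c5.png

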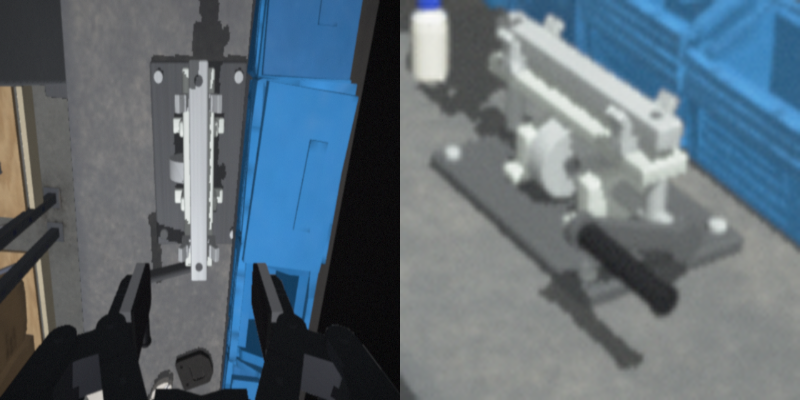

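The bar lies down in both notches and is centred: wrist half (199,60)–(199,280), and scene half lying between the fork lips. Next I move above the handle.

```bash
python3 -m pendant '-35 -18 0 0 0 0 0.4;-70 -35 0 0 0 0 0.4;-105 -52 0 0 0 0 0.4;-135 -67 10 0 0 0 0.4;-152 -75 40 0 0 0 0.4;-158 -78 70 0 0 0 0.4;-158 -78 70 0 0 0 0.4;-158 -78 70 0 0 0 0.4'
python3 - <<'E'
from h import *
s=manip.observe(); print(s["eef_pos"])
rs=[]
for c in("scene","top","wrist"):
    save(c,c+"6")
    for x in cams.landmark_of(c,"grip_rod")[:1]: o=ray(c,x["location"],s if c=="wrist" else None); rs.append(o); print(c,x["conf"],np.round(at_z(*o,67),1))
E
```

```text
t: 11.23
eef_pos: [409.8, -331.4, 170.2]
tcp_rot: [[-0.064, 0.998, -0.004], [0.998, 0.064, 0.002], [0.002, -0.003, -1.0]]
contact_force: [0.1, 0.7, 0.1]
opening: 59.7
grip_force: 0.0
[ 409.80878789 -331.36957889  170.2003294 ]
wrist 0.8 [ 405.7 -329.1   67. ]
```

```bash
python3 -m pendant '0 -2 30 0 0 0 0.4;0 -2 60 0 0 0 0.4;0 -2 85 0 0 0 0.4;0 -2 105 0 0 0 0.4;0 -2 117 0 0 0 0.4;0 -2 122 0 0 0 0.4;0 -2 122 0 0 0 0.4;0 -2 122 0 0 0 -1;0 -2 122 0 0 0 -1;0 -2 122 0 0 0 -1;0 -2 122 0 0 0 -1;0 -2 122 0 0 0 -1;0 -2 122 0 0 0 -1;0 -2 122 0 0 0 -1' 80
python3 - <<'E'
from h import *
import numpy as np
# arc rows in tool axes; (tool y = fixture x, tool z = down)
for b in np.linspace(1.2,0,13): print(round(1.2-b,2), "y",round(-85*np.sin(b)+85*np.sin(1.2),1),"z",round(-(85*np.cos(b)-85*np.cos(1.2)),1))
E
```

```text
t: 12.7
eef_pos: [409.2, -332.0, 50.1]
tcp_rot: [[-0.066, 0.998, 0.001], [0.998, 0.066, -0.001], [-0.001, 0.001, -1.0]]
contact_force: [-1.1, -0.4, 6.7]
opening: 13.6
grip_force: 77.9
0.0 y 0.0 z -0.0
0.1 y 3.5 z -7.8
0.2 y 7.7 z -15.1
0.3 y 12.6 z -22.0
0.4 y 18.2 z -28.4
0.5 y 24.5 z -34.2
0.6 y 31.2 z -39.4
0.7 y 38.5 z -43.8
0.8 y 46.1 z -47.5
0.9 y 54.1 z -50.4
1.0 y 62.3 z -52.5
1.1 y 70.7 z -53.8
1.2 y 79.2 z -54.2
```

```bash
python3 -m pendant '0 1.7 -4 0 0 0 -1;0 3.5 -7.8 0 0 0 -1;0 5.5 -11.5 0 0 0 -1;0 7.7 -15.1 0 0 0 -1;0 10 -18.7 0 0 0 -1;0 12.6 -22 0 0 0 -1;0 15.4 -25.3 0 0 0 -1;0 18.2 -28.4 0 0 0 -1;0 21.3 -31.4 0 0 0 -1;0 24.5 -34.2 0 0 0 -1;0 27.8 -36.9 0 0 0 -1;0 31.2 -39.4 0 0 0 -1;0 31.2 -39.4 0 0 0 -1'
```

```text
t: 13.78
eef_pos: [439.5, -330.0, 89.3]
tcp_rot: [[-0.066, 0.998, -0.001], [0.998, 0.066, -0.0], [-0.0, -0.001, -1.0]]
contact_force: [-7.0, -3.4, -1.7]
opening: 13.5
grip_force: 78.4
```

```bash
python3 -m pendant '0 3.6 -2.3 0 0 0 -1;0 7.3 -4.4 0 0 0 -1;0 11 -6.3 0 0 0 -1;0 14.9 -8.1 0 0 0 -1;0 18.9 -9.7 0 0 0 -1;0 22.9 -11 0 0 0 -1;0 27 -12.2 0 0 0 -1;0 31.1 -13.1 0 0 0 -1;0 35.3 -13.9 0 0 0 -1;0 39.5 -14.4 0 0 0 -1;0 43 -14.7 0 0 0 -1;0 46 -14.8 0 0 0 -1;0 48 -14.8 0 0 0 -1;0 48 -14.8 0 0 0 -1;0 48 -14.8 0 0 0 -1'
python3 - <<'E'
from h import *
s=manip.observe(); print(s["eef_pos"],s["contact_force"])
for c in("scene","top","wrist"):
    save(c,c+"7")
    for n,z in(("grip_rod",121),("cam_hinge",36),("cradle_seat",97)):
        for x in cams.landmark_of(c,n)[:1]: print(c,n,x["conf"],np.round(at_z(*ray(c,x["location"]),z),1))
a=cv2.imread("pics/wrist7.png");b=cv2.imread("pics/scene7.png")[180:310,270:400]
cv2.imwrite("pics/c7.png",np.hstack([cv2.resize(a,(400,400)),cv2.resize(b,(400,400),interpolation=cv2.INTER_CUBIC)]))
E
```

```text
t: 15.03
eef_pos: [487.2, -326.9, 104.7]
tcp_rot: [[-0.066, 0.998, -0.0], [0.998, 0.066, -0.0], [-0.0, -0.0, -1.0]]
contact_force: [-7.7, -1.6, 9.4]
opening: 13.5
grip_force: 79.4
[ 487.20070551 -326.93887704  104.70050969] [-7.70104766 -1.56501539  9.42342936]
scene grip_rod 0.65 [ 481.5 -324.1  121. ]
scene cam_hinge 0.71 [ 480.  -165.4   36. ]
scene cradle_seat 0.87 [ 479.6 -170.2   97. ]
top cradle_seat 0.83 [ 478.1 -167.6   97. ]
wrist grip_rod 0.94 [ 485.8 -324.5  121. ]
```

View pics/c7.png

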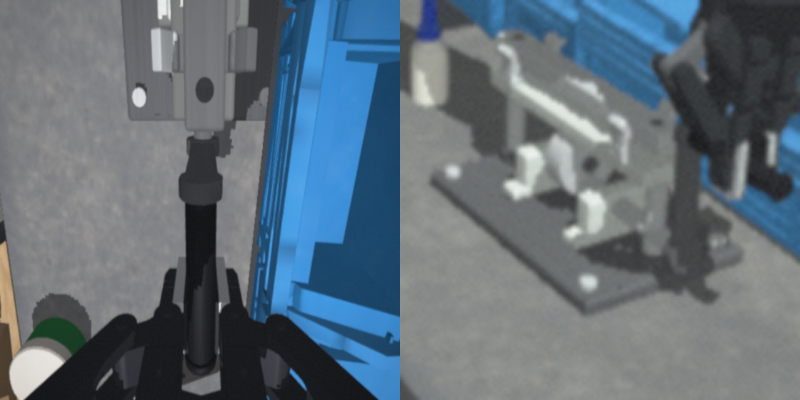

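The wrist half shows the handle (200,230) held between the pads, with the crank arm in line with the shaft and the bar's end at (205,90). The scene half shows the arm upright, the cradle raised and the bottle standing. The TCP is about 2 mm short of the computed upright position, so I'll nudge it.

```bash
python3 -m pendant '0 1 -0.3 0 0 0 -1;0 1.8 -0.5 0 0 0 -1;0 1.8 -0.5 0 0 0 -1;0 1.8 -0.5 0 0 0 -1;0 1.8 -0.5 0 0 0 -1;0 1.8 -0.5 0 0 0 -1;0 1.8 -0.5 0 0 0 -1;0 1.8 -0.5 0 0 0 -1;0 1.8 -0.5 0 0 0 -1;0 1.8 -0.5 0 0 0 -1;0 1.8 -0.5 0 0 0 -1;0 1.8 -0.5 0 0 0 -1'
python3 - <<'E'
from h import *
save("wrist","w8"); print(maskbar("wrist","bottle",0)); save("top","t8")
l=cams.landmark_of("top","bottle"); print(l and at_z(*ray("top",l[0]["location"]),0))
l=cams.landmark_of("top","bar"); print([(x["conf"],at_z(*ray("top",x["location"]),97)) for x in l])
E
```

```text
t: 16.63
eef_pos: [488.6, -326.8, 104.8]
tcp_rot: [[-0.065, 0.998, -0.001], [0.998, 0.065, 0.0], [0.0, -0.001, -1.0]]
contact_force: [-7.7, -1.8, 5.2]
opening: 13.6
grip_force: 79.1
None
[467.39200935  56.96185728   0.        ]
[(0.61, array([ 472.97076544, -163.20038153,   97.        ]))]
```

Upright to within about 1 mm and held stably. The bottle still stands where it was, and the bar is seated. Handing in.

```bash
python3 -c "
from rig import job_done; print(job_done())"
```

```text
the job is handed in; nothing more can be done
None
```

The job is handed in: the bar lies centred in both notches and released, the crank is held at the top (upright to within about 1 mm by my estimate), and the bottle is still standing, at about 17 s of the 48 s allowed.

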